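Fill the last well of the thread box and sweep the rim

ROBOT

A 6-joint arm with a two-finger parallel gripper is mounted at the origin on the work surface. World frame = base frame: x ahead of the robot, y to its left, z up, the work surface at z = 0. Lengths are in mm, angles in rad, forces in N, time in s.
With the tool pointing down it reaches from about 350 to 975 mm from the base axis. Payload 7.1 kg.
Tool frame: the origin (TCP) lies midway between the tips of the shut fingers; the grasp point (between the pads) lies 19 mm behind it (ctrl.grip_depth is the distance from the TCP to the grasp point, in mm); z points along the fingers, y is the line along which they close (so a half turn about z gives the same grasp; the last joint's range is limited). The gripper opens to 88 mm and grips with 3 to 60 N. Pads are 20 mm wide; open, the fingers measure 115 mm over their backs; the gripper's body (75 mm by 178 mm) begins 61 mm behind the grasp point.
Start: joints at [-1.276, 0.423, 1.63, -0, 1.089, -0.019], TCP at [192.94, -594.457, 222.675] pointing down, gripper open.
Joint ranges: [-3, 3], [-0.9, 2.11], [0.09, 2.58], [-1.31, 4.45], [0.11, 2.69], [-2.54, 2.54]. Speed limits (rad/s): [2.39, 2.39, 3.01, 3.14, 3.14, 3.14].

INTERFACE

Orientations are given as a rotation vector (axis times angle).
In Python, from workcell import get_obs, vision, ctrl gives the robot as it stands.
- The arm moves only by the tool step_arm, never from a script. Its argument "plan" is a list of rows, each a list of 7 numbers: the opening, from -1 (shut) to 1 (fully open), then the shift along the tool's x, y, z as a fraction of full scale, then the turn, a rotation vector about the tool's x, y, z as a fraction of full scale. In form: [[fingers, dx, dy, dz, wx, wy, wz], ...]. A call has 1 to 20 rows; each row shifts and turns the commanded pose from where the row before left it, along the tool's axes as they then stand; what a row does not reach is not made up. Full scale, the value 1, is 50 mm for a shift and 0.12 rad for a turn. A row lasts 1/8 s, in which the tool goes at most 62.5 mm and 10.7 degrees, less where a joint would pass 70% of its speed; a pose out of reach is approached as far as the arm can. A call with a number of a shift or a turn outside -1 to 1 is refused whole. A call with a gripper value outside its range is refused whole. The fingers move at their own pace and stop on an object; the grip force is fixed at half the most. Time passes only in rows, so rows that do not move let the fingers close. It gives the time, the measured TCP pose, the force, the opening and the grip force at its end, in the units of the state.
- get_obs(): the state, without advancing time (a new reading comes with each control period).
- vision.get_image(name): name is "side" or "top" or "wrist"; returns a dict with "pixels" (400x640x3 uint8, red, green, blue), "depth" (400x640 float32, mm along the optical axis (not along the pixel's ray), 0 where there is no reading), "fx", "fy", "cx", "cy" (pixels), "T" (4x4, takes a point from camera to world coordinates); the wrist camera has in their place "T_tool_cam" (4x4, takes a point from camera to tool coordinates, whose origin is the TCP and whose axes are the flange's). Camera axes: x right, y down, z forward; pixel columns grow to the right and rows downward; lengths in mm; the calibration is good to about 2 mm. A picture is of the moment at which its call begins: read the wrist's pose just before it.
- ctrl.close_job(): hands the job in; it is judged then, once.
The state is a dict: "t": time; "qpos": joint angles; "qvel": joint speeds; "joint_torque": joint torques, N m; "ee_pos": TCP position; "orientation": TCP orientation; "ft_force": force on the tool from outside, world axes, zero at the start; "moment": the same for the moment, N m; "width": finger opening in mm; "grasp_force": force on a finger pad.
Only numpy, scipy, OpenCV 4.12 (cv2) and the standard library are available. Lean on these libraries where they do the work, as an engineer would, in place of code of your own. Each camera call takes 0.05 s, during which the arm holds its last target. There are 200 camera calls.

TASK

The white thread box has one empty well in the middle: stand the short teal spool of thread in it, the only loose one low enough not to stick up above the rim, and let go. Then slide the bar with the red knob along the rim from its end of the box all the way to the stop at the other end, to check that nothing catches, and leave it there.

Things in the scene. Friction and masses are not known exactly. Their poses are not given: they have to be found in the camera images.
- short_spool: Short teal thread spool, ends teal too, a cylinder 44 mm in diameter and 42 mm tall, about 45 g, standing on the cutting mat. Origin: centre of its underside; z up its axis. Beside it, centres 90 mm or more apart, stand a tall orange spool with brown ends (44 mm wide, 70 mm tall) and a plum thread cone (60 mm wide, 88 mm tall), both too tall for the box.
- well (a point): Centre of the floor (6 mm above the table) of the empty middle well of the fixed white thread box. Axes are the box's: x across, y along it, z up; yaw within 0.25 rad. Well: 100 mm in x, 74 mm in y, 50 mm deep; rim 56 mm above the table. Box 116 by 250 mm outside. The wells either side, past 6 mm partitions as high as the rim, hold 42 mm tall spools.
- bar_knob (a point): Centre of the top of the red knob on the sweep bar, 96 mm above the table; axes are the box's. The knob is a block 24 mm in x, 22 mm in y, 32 mm tall, on the middle of a flat aluminium bar 136 mm in x and 30 mm in y that spans the box; the bar's top is 64 mm above the table, its underside 2 mm above the rim.
- sweep_bar (a joint): Travel of the sweep bar along the box's +y, in m: 0 at the box's -y end, 0.206 at the stop at its +y end; starts between 0 and 0.02. Slides against about 1.2 N of friction and stays where it is left. Anything standing more than 2 mm above the rim blocks it.
There are look-alikes about, which are no part of the job. What is shaped like the short_spool but pink is not meant.

How it is judged:
By the outcome, as a careful person would: the job done as asked, in the order asked, and still so for the second after the job is handed in, with the robot touching nothing.
It also fails if it takes over 53 s, if anything falls off the work surface, if the arm or the gripper's body presses on something with over 40 N, if the wrist force passes 120 N, or if a joint passes its speed limit or range.

## Working session

There is one attempt and no reset: what is moved stays moved. The work goes in short steps, Python scripts to look and compute and a tool call to move; the robot and the scene stay as the last step left them, time stands still between calls to the robot, and variables do not carry over. Pictures are saved under pics/ and viewed, at most 10 in all, crops included, and the job is handed in when it is done.

Besides the shell and the picture viewer there is one more tool, called after "Call:" as name(argument=value, ...), one argument or row to a line, values as JSON. step_arm: Moves the arm, as the interface text tells. Its arguments: {"type":"object","properties":{"plan":{"type":"array","items":{"type":"array","items":{"type":"number","minimum":-1,"maximum":1}}}},"required":["plan"]}

```bash
mkdir -p pics; cat > h.py <<'E'
import numpy as np, cv2
from workcell import get_obs, vision, ctrl
def cloud(im):
    d=im["depth"]; v,u=np.indices(d.shape)
    P=np.stack([(u-im["cx"])/im["fx"]*d,(v-im["cy"])/im["fy"]*d,d],-1)
    W=P@im["T"][:3,:3].T+im["T"][:3,3]; W[d==0]=np.nan
    return W
def save(n,p): cv2.imwrite("pics/"+n+".png",cv2.cvtColor(p,cv2.COLOR_RGB2BGR))
E
python3 - <<'E'
from h import *
o=get_obs();print({k:np.round(v,3) for k,v in o.items()})
for n in("top","side"):
    im=vision.get_image(n);save(n,im["pixels"]);np.savez(n+".npz",**im);print(np.round(im["T"],2).tolist())
E
```

```text
{'t': np.float64(0.0), 'qpos': array([-1.276,  0.424,  1.631,  0.   ,  1.089, -0.019]), 'qvel': array([-0.001,  0.   , -0.001, -0.001, -0.   , -0.   ]), 'joint_torque': array([ 0.0000e+00, -5.4462e+01, -2.7367e+01,  6.4000e-02,  2.3000e-02,
       -0.0000e+00]), 'ee_pos': array([ 192.802, -593.925,  221.915]), 'orientation': array([-3.101, -0.491,  0.   ]), 'ft_force': array([ 0.184,  0.057, -0.807]), 'moment': array([ 0.019, -0.019,  0.012]), 'grasp_force': np.float64(0.0), 'width': np.float64(87.674)}
[[0.01, -1.0, 0.09, 497.23], [-1.0, -0.01, 0.02, -111.29], [-0.02, -0.09, -1.0, 1016.79], [0.0, 0.0, 0.0, 1.0]]
[[-0.81, -0.44, 0.38, 293.38], [-0.58, 0.63, -0.51, 244.89], [-0.02, -0.64, -0.77, 620.78], [0.0, 0.0, 0.0, 1.0]]
```

View pics/top.png

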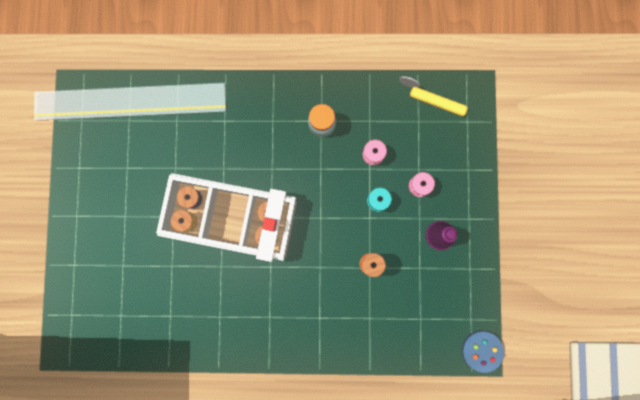

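View pics/side.png

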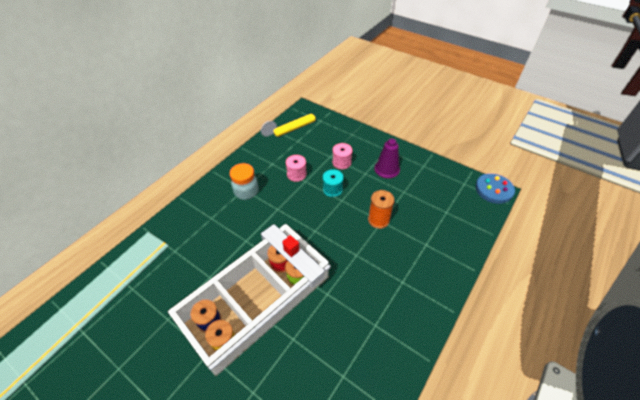

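The top view shows the box with its empty middle well at about (228,217) and the bar's red knob at (269,224). These could be taken for the target:
- teal short spool (380,199): matches the description
- pink spools (375,152) and (423,184): wrong colour
- orange tall spool (372,264): too tall
- jar with orange lid (322,119): not a spool
- plum cone (441,235): too tall

I choose the teal one. Next I'll measure it and check a close crop.

```bash
cat > m.py <<'E'
from h import *
for n in("top","side"):
    im=dict(np.load(n+".npz"));W=cloud(im);p=im["pixels"];hsv=cv2.cvtColor(p,cv2.COLOR_RGB2HSV)
    H,S,V=[hsv[...,i].astype(int) for i in range(3)];z=W[...,2]
    print(n,"mat z",np.nanmedian(z[(H>65)&(H<85)&(S>120)]))
    def rep(nm,m):
        Q=W[m&~np.isnan(z)];
        if len(Q): print(nm,len(Q),"med",np.median(Q,0).round(1),"lo",np.percentile(Q,3,0).round(1),"hi",np.percentile(Q,97,0).round(1))
        return Q
    x,y=W[...,0],W[...,1]
    teal=(H>85)&(H<96)&(S>150)&(V>120)
    Q=rep("teal top",teal&(z>36)&(z<48))
    if len(Q): print(" circle",cv2.minEnclosingCircle(Q[:,:2].astype(np.float32)))
    red=((H<4)|(H>175))&(S>170)&(V>120)
    Q=rep("red",red&(z>88)&(z<105)); 
    if len(Q): print(" rect",cv2.minAreaRect(Q[:,:2].astype(np.float32)))
    white=(S<40)&(V>150)
    Q=rep("rim",white&(z>50)&(z<60)&(y>-150)&(y<280)&(x>350)&(x<600))
    if len(Q): print(" rect",cv2.minAreaRect(Q[:,:2].astype(np.float32)))
    Q=rep("bar",white&(z>60.5)&(z<68)&(y>-150)&(y<280)&(x>350)&(x<600))
    if len(Q): print(" rect",cv2.minAreaRect(Q[:,:2].astype(np.float32)))
    for nm,u,v in (("pinkA",375,152),("pinkB",423,184),("tall",372,264),("cone",441,235)) if n=="top" else ():
        print(nm,np.nanmedian(W[v-12:v+12,u-12:u+12][z[v-12:v+12,u-12:u+12]>20],0).round())
c=np.load("top.npz")["pixels"][90:300,140:480];save("crop",cv2.resize(c,(780,480),interpolation=cv2.INTER_CUBIC))
E
python3 m.py
```

```text
top mat z 0.4845632830569002
teal top 80 med [ 591.6 -219.2   41.9] lo [ 576.9 -235.1   39.3] hi [ 614.  -194.9   45. ]
 circle ((595.9645385742188, -215.36761474609375), 21.15727424621582)
rim 1295 med [530.3  74.1  55.7] lo [488.1 -43.4  51.5] hi [596.7 209.6  59. ]
 rect ((555.9608764648438, 84.81919860839844), (250.79721069335938, 123.52798461914062), 79.37934112548828)
bar 825 med [527.7  -4.7  64. ] lo [480.3 -24.9  61.2] hi [596.6  17.1  66.7]
 rect ((556.9464721679688, 91.50723266601562), (224.914306640625, 126.8620376586914), 79.48668670654297)
pinkA [ 691. -205.   42.]
pinkB [ 626. -298.   42.]
tall [ 469. -198.   70.]
cone [ 527. -330.   62.]
side mat z 1.7584283299718209
teal top 245 med [ 593.5 -214.3   43. ] lo [ 575.2 -235.4   39.7] hi [ 613.1 -196.    44.9]
 circle ((594.9049072265625, -216.1874542236328), 22.497968673706055)
red 144 med [538.8  -2.5  96.1] lo [529.5 -12.2  89.7] hi [550.3   5.1  98.5]
 rect ((541.0997924804688, -4.746155738830566), (19.07346534729004, 22.905942916870117), 79.30648803710938)
rim 1879 med [523.1 100.7  56.6] lo [486.8 -41.7  51. ] hi [597.  209.4  58.6]
 rect ((553.8206787109375, 82.67340850830078), (250.16575622558594, 126.52232360839844), 79.16549682617188)
bar 851 med [518.8  -2.   64.8] lo [476.7 -26.   62.4] hi [596.3  16.6  66.6]
 rect ((538.269775390625, -5.688182830810547), (30.289508819580078, 129.7263946533203), 79.51612854003906)
```

View pics/crop.png

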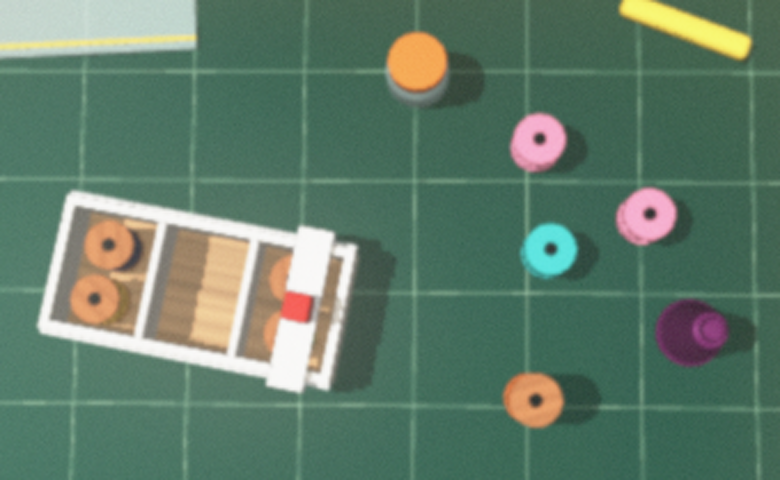

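The crop confirms that the teal spool stands alone: about 43 mm tall, centre (595,-216) from both cameras, and no neighbour within 85 mm. The box yaw is about -0.187 rad. Next I move above the spool with the closing line along the box's x.

Call:
step_arm(
  plan=[
    [1,0.908,-0.427,0,0,0,0],
    [1,0.908,-0.427,0,0,0,0],
    [1,0.908,-0.427,0,0,0,0],
    [1,0.908,-0.427,0,0,0,0],
    [1,0.908,-0.427,0,0,0,0],
    [1,0.908,-0.427,0,0,0,0],
    [1,0.908,-0.427,0,0,0,0],
    [1,0.908,-0.427,0,0,0,0],
    [1,0.908,-0.427,0,0,0,0],
    [1,0.908,-0.427,0,0,0,0],
    [1,0.908,-0.427,0,0,0,0],
    [1,0,0,0,0,0,-0.99],
    [1,0,0,0,0,0,-0.99],
    [1,0,0,0,0,0,-0.99],
    [1,0,0,0,0,0,-0.99],
    [1,0,0,0,0,0,-0.99],
    [1,0,0,0,0,0,-0.99],
    [1,0,0,0,0,0,-0.99],
    [1,0,0,0,0,0,-0.99],
    [1,0,0,0,0,0,-0.99],
  ],
)

```text
t: 2.6
ee_pos: [595.2, -216.8, 222.2]
orientation: [-2.415, -2.008, 0.001]
ft_force: [0.4, 0.1, -0.2]
width: 87.8
grasp_force: 0.0
```

```bash
cat >> h.py <<'E'
from scipy.spatial.transform import Rotation as Ro
def go(target,yaw=None):
    o=get_obs();R=Ro.from_rotvec(o["orientation"]).as_matrix()
    print("t",o["t"],"ee",o["ee_pos"].round(1),"tooly ang",np.degrees(np.arctan2(R[1,1],R[0,1])).round(2),"zaxis",R[:,2].round(3),"F",o["ft_force"].round(1),"w",o["width"].round(1),"g",o["grasp_force"].round(1))
    print("shift full-scale units",((R.T@(np.array(target)-o["ee_pos"]))/50).round(3))
    return o,R
E
python3 - <<'E'
from h import *
o,R=go([595.4,-215.8,12])
im=vision.get_image("wrist");T=np.eye(4);T[:3,:3]=R;T[:3,3]=o["ee_pos"];im["T"]=T@im["T_tool_cam"]
W=cloud(im);hsv=cv2.cvtColor(im["pixels"],cv2.COLOR_RGB2HSV).astype(int);save("w1",im["pixels"])
m=(hsv[...,0]>85)&(hsv[...,0]<96)&(hsv[...,1]>120)&(hsv[...,2]>100)&(W[...,2]>36)&(W[...,2]<48)
Q=W[m];print(len(Q),np.median(Q,0),cv2.minEnclosingCircle(Q[:,:2].astype(np.float32)) if len(Q) else 0)
E
```

```text
Traceback (most recent call last):
  File "h.py", line 12, in go
    print("t",o["t"],"ee",o["ee_pos"].round(1),"tooly ang",np.degrees(np.arctan2(R[1,1],R[0,1])).round(2),"zaxis",R[:,2].round(3),"F",o["ft_force"].round(1),"w",o["width"].round(1),"g",o["grasp_force"].round(1))
                                                                                                                                                                 ^^^^^^^^^^^^^^^^
AttributeError: 'float' object has no attribute 'round'
```

```bash
sed -i 's/o\["width"\].round(1)/o["width"]/; s/o\["grasp_force"\].round(1)/o["grasp_force"]/' h.py
cat >> h.py <<'E'
def wrist(o,R,name):
    im=vision.get_image("wrist");T=np.eye(4);T[:3,:3]=R;T[:3,3]=o["ee_pos"];im["T"]=T@im["T_tool_cam"]
    save(name,im["pixels"]);return im,cloud(im),cv2.cvtColor(im["pixels"],cv2.COLOR_RGB2HSV).astype(int)
E
python3 - <<'E'
from h import *
o,R=go([595.4,-215.8,12])
im,W,hsv=wrist(o,R,"w1")
m=(hsv[...,0]>85)&(hsv[...,0]<96)&(hsv[...,1]>120)&(hsv[...,2]>100)&(W[...,2]>36)&(W[...,2]<48)
Q=W[m];print(len(Q),np.median(Q,0),cv2.minEnclosingCircle(Q[:,:2].astype(np.float32)) if len(Q) else 0)
E
```

```text
t 2.6 ee [ 595.2 -216.8  222.2] tooly ang -10.54 zaxis [-0.001  0.    -1.   ] F [ 0.4  0.1 -0.2] w 87.7728188447163 g 0.0
shift full-scale units [0.02  0.005 4.204]
854 [ 596.03916852 -215.91145989   42.36434028] ((595.786376953125, -217.04428100585938), 22.021869659423828)
```

View pics/w1.png

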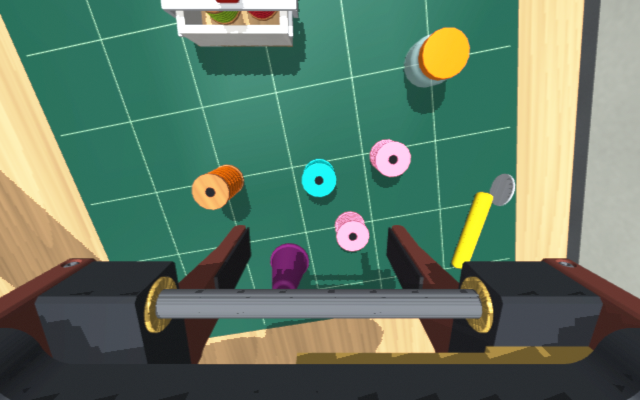

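The wrist view shows the teal spool at (319,180), between the fingers' line and clear of the pink spools at (391,159) and (352,232). All three cameras agree on its position to about 1 mm. I descend and grasp.

Call:
step_arm(
  plan=[
    [1,0,0.01,0.8,0,0,0],
    [1,0,0,0.8,0,0,0],
    [1,0,0,0.8,0,0,0],
    [1,0,0,0.8,0,0,0],
    [1,0,0,0.6,0,0,0],
    [1,0,0,0.4,0,0,0],
    [1,0,0,0,0,0,0],
    [-1,0,0,0,0,0,0],
    [-1,0,0,0,0,0,0],
    [-1,0,0,0,0,0,0],
    [-1,0,0,0,0,0,0],
    [-1,0,0,0,0,0,0],
    [-1,0,0,0,0,0,0],
    [-1,0,0,0,0,0,0],
    [-1,0,0,0,0,0,0],
  ],
)

```text
t: 4.53
ee_pos: [596.1, -217.0, 12.9]
orientation: [2.42, 2.003, 0.0]
ft_force: [-1.3, -0.6, 5.8]
width: 43.8
grasp_force: 30.0
```

Call:
step_arm(
  plan=[
    [-1,0,0,-0.5,0,0,0],
    [-1,0,0,-0.9,0,0,0],
    [-1,0,0,-0.9,0,0,0],
    [-1,0,0,-0.9,0,0,0],
    [-1,0,0,-0.4,0,0,0],
    [-1,0,0,0,0,0,0],
  ],
)

```text
t: 5.28
ee_pos: [596.5, -217.2, 193.3]
orientation: [2.419, 2.002, 0.002]
ft_force: [-0.1, -0.0, -0.9]
width: 43.7
grasp_force: 30.0
```

```bash
python3 - <<'E'
from h import *
go([555,84,193])
# refine well centre: project rim/partition white pixels into box axes
th=np.radians(79.35);yb=np.array([np.cos(th),np.sin(th)]);xb=np.array([yb[1],-yb[0]])
for n in("top","side"):
    im=dict(np.load(n+".npz"));W=cloud(im);hsv=cv2.cvtColor(im["pixels"],cv2.COLOR_RGB2HSV).astype(int)
    w=(hsv[...,1]<40)&(hsv[...,2]>150)&(W[...,2]>52)&(W[...,2]<59)
    d=W[w][:,:2]-[555,84];a=np.c_[d@xb,d@yb];a=a[(abs(a)<[75,140]).all(1)]
    mid=a[abs(a[:,0])<40];h=np.histogram(mid[:,1],np.arange(-130,134,4));print(n,"y",[(int(e),int(c)) for c,e in zip(h[0],h[1]) if c>5])
    lg=a[(abs(a[:,1])<35)];h=np.histogram(lg[:,0],np.arange(-74,76,4));print("x",[(int(e),int(c)) for c,e in zip(h[0],h[1]) if c>5])
    for s,f in(("part-",(mid[:,1]<-30)&(mid[:,1]>-50)),("part+",(mid[:,1]>30)&(mid[:,1]<50))): print(s,np.median(mid[f,1]))
    for s,f in(("wall-",lg[:,0]<-40),("wall+",lg[:,0]>40)): print(s,np.median(lg[f,0]))
E
```

```text
t 5.275 ee [ 596.5 -217.2  193.3] tooly ang -10.76 zaxis [ 0.002 -0.001 -1.   ] F [-0.1 -0.  -0.9] w 43.69152333150323 g 29.999893605709076
shift full-scale units [ 5.764 -1.939  0.   ]
top y [(-126, 53), (-122, 83), (-118, 30), (-46, 17), (-42, 81), (-38, 37), (34, 19), (38, 89), (42, 36), (114, 30), (118, 77), (122, 77)]
x [(-54, 52), (-50, 72), (-46, 20), (54, 61), (58, 65), (62, 19)]
part- -39.50992676340867
part+ 40.12979321263748
wall- -49.01873282735182
wall+ 58.654316342247206
side y [(-126, 72), (-122, 100), (-46, 60), (-42, 112), (34, 56), (38, 117), (114, 78), (118, 133), (122, 56)]
x [(-58, 39), (-54, 114), (-50, 86), (50, 41), (54, 96), (58, 67)]
part- -40.736300207699884
part+ 39.01966467754729
wall- -51.31608681663546
wall+ 56.16989616995662
```

Call:
step_arm(
  plan=[
    [-1,0.5,-0.16,0,0,0,0],
    [-1,0.82,-0.266,0,0,0,0],
    [-1,0.82,-0.266,0,0,0,0],
    [-1,0.82,-0.266,0,0,0,0],
    [-1,0.82,-0.266,0,0,0,0],
    [-1,0.82,-0.266,0,0,0,0],
    [-1,0.82,-0.266,0,0,0,0],
    [-1,0.34,-0.11,0,0,0,0],
    [-1,0,0,0,0,0,0],
    [-1,0,0,0.7,0,0,0],
    [-1,0,0,0.7,0,0,0],
    [-1,0,0,0.6,0,0,0],
    [-1,0,0,0,0,0,0],
  ],
)

```text
t: 6.9
ee_pos: [556.1, 81.8, 90.3]
orientation: [-2.419, -2.0, 0.007]
ft_force: [-0.2, -0.1, -1.2]
width: 43.4
grasp_force: 30.0
```

```bash
python3 - <<'E'
from h import *
o,R=go([558.5,83.3,19.3]);wrist(o,R,"w2")
E
```

```text
t 6.9 ee [556.1  81.8  90.3] tooly ang -10.84 zaxis [-0.005 -0.001 -1.   ] F [-0.2 -0.1 -1.2] w 43.36312965872848 g 29.99991238117218
shift full-scale units [0.04  0.048 1.42 ]
```

View pics/w2.png

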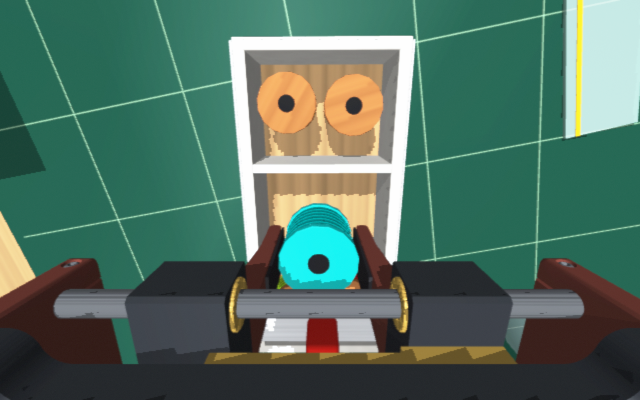

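The wrist view shows the held spool's top at (318,262), centred between the well's long walls (x about 255 to 388) and clear of the partition at row 165. I lower and release with a limited opening: 62 mm (0.4) keeps the fingers inside the 100 mm well.

Call:
step_arm(
  plan=[
    [-1,0.04,0.05,0.4,0,0,0],
    [-1,0,0,0.4,0,0,0],
    [-1,0,0,0.4,0,0,0],
    [-1,0,0,0.15,0,0,0],
    [-1,0,0,0.03,0,0,0],
    [-1,0,0,0,0,0,0],
    [-1,0,0,0,0,0,0],
  ],
)

```text
t: 7.82
ee_pos: [561.4, 84.9, 24.3]
orientation: [2.419, 2.003, 0.002]
ft_force: [0.1, -0.9, -0.4]
width: 43.2
grasp_force: 30.0
```

Call:
step_arm(
  plan=[
    [-1,-0.03,-0.05,0.05,0,0,0],
    [-1,0,0,0.04,0,0,0],
    [-1,0,0,0.02,0,0,0],
    [-1,0,0,0,0,0,0],
    [-1,0,0,0,0,0,0],
  ],
)

```text
t: 8.45
ee_pos: [557.9, 83.8, 18.9]
orientation: [-2.42, -2.003, 0.001]
ft_force: [-3.4, -1.0, 9.2]
width: 43.7
grasp_force: 30.0
```

Force 9 N upward means the spool is on the floor. I release and rise.

Call:
step_arm(
  plan=[
    [0.3,0,0,0,0,0,0],
    [0.3,0,0,0,0,0,0],
    [0.3,0,0,0,0,0,0],
    [0.3,0,0,0,0,0,0],
    [0.3,0,0,-0.2,0,0,0],
    [0.3,0,0,-0.5,0,0,0],
    [0.3,0,0,-0.8,0,0,0],
    [0.3,0,0,-0.8,0,0,0],
    [0.3,0,0,-0.8,0,0,0],
    [0.3,0,0,-0.5,0,0,0],
    [0.3,0,0,0,0,0,0],
  ],
)

```text
t: 9.82
ee_pos: [559.5, 84.0, 200.8]
orientation: [2.418, 2.002, 0.007]
ft_force: [0.5, -0.8, -0.7]
width: 57.3
grasp_force: 0.0
```

```bash
python3 - <<'E'
from h import *
o,R=go([541,-4.7,160])
im=vision.get_image("side");W=cloud(im);hsv=cv2.cvtColor(im["pixels"],cv2.COLOR_RGB2HSV).astype(int);save("s2",cv2.resize(im["pixels"][190:390,130:370],(720,600)))
m=(hsv[...,0]>85)&(hsv[...,0]<96)&(hsv[...,1]>150)&(W[...,2]>20)
Q=W[m];print("teal",len(Q),np.median(Q,0).round(1),Q.min(0).round(1),Q.max(0).round(1))
m=((hsv[...,0]<4)|(hsv[...,0]>175))&(hsv[...,1]>170)&(W[...,2]>88)&(W[...,2]<105)
Q=W[m];print("knob",len(Q),cv2.minAreaRect(Q[:,:2].astype(np.float32)) if len(Q) else 0)
E
```

```text
t 9.825 ee [559.5  84.  200.8] tooly ang -10.76 zaxis [ 0.005  0.001 -1.   ] F [ 0.5 -0.8 -0.7] w 57.26288599645062 g 0.0
shift full-scale units [-1.814 -0.037  0.813]
teal 574 [551.6  88.1  48.5] [ 316.2 -420.    20.1] [576.6 105.7 381.2]
knob 146 ((540.3641967773438, -4.294538497924805), (18.424524307250977, 21.229970932006836), 79.09725189208984)
```

View pics/s2.png

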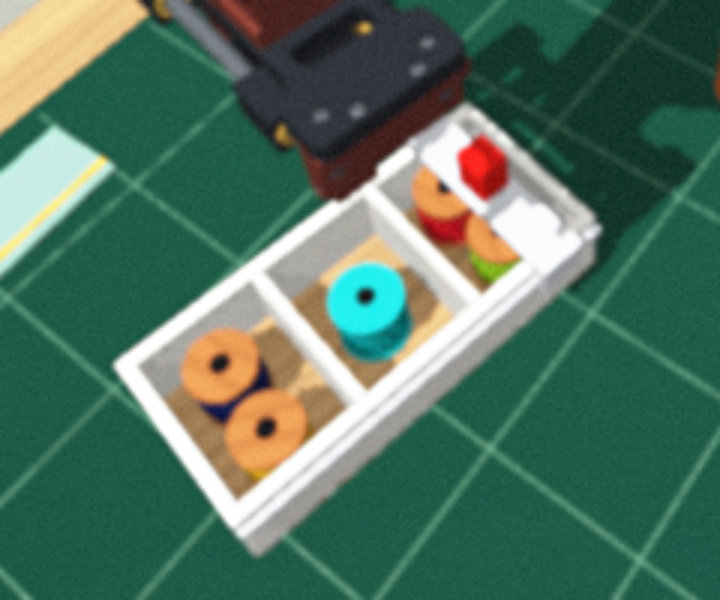

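The spool stands upright in the middle well, at about (365,310) in the crop, with its top at 48 mm, below the rim. The knob is at (541,-4.5), at the bar's starting end. Now I grip the knob across the box's x.

Call:
step_arm(
  plan=[
    [0.3,-0.6,-0.012,0,0,0,0],
    [0.3,-0.6,-0.012,0,0,0,0],
    [0.3,-0.61,-0.013,0,0,0,0],
    [0.3,0,0,0.7,0,0,0],
    [0.3,0,0,0.7,0,0,0],
    [0.3,0,0,0.6,0,0,0],
    [0.3,0,0,0.4,0,0,0],
    [0.3,0,0,0.17,0,0,0],
    [0.3,0,0,0,0,0,0],
  ],
)

```text
t: 11.0
ee_pos: [538.7, -4.7, 68.8]
orientation: [-2.419, -2.003, 0.002]
ft_force: [0.1, -0.5, 0.1]
width: 57.3
grasp_force: 0.0
```

Call:
step_arm(
  plan=[
    [0.3,0,0.02,-0.05,0,0,0],
    [-1,0,0,0,0,0,0],
    [-1,0,0,0,0,0,0],
    [-1,0,0,0,0,0,0],
    [-1,0,0,0,0,0,0],
    [-1,0,0,0,0,0,0],
    [-1,0,0,0,0,0,0],
    [-1,0,0,0,0,0,0],
  ],
)

```text
t: 12.0
ee_pos: [542.3, -5.2, 72.6]
orientation: [2.418, 2.002, 0.004]
ft_force: [4.8, -1.6, -2.4]
width: 24.0
grasp_force: 30.0
```

Call:
step_arm(
  plan=[
    [-1,0.1,0,0,0,0,0],
    [-1,0.25,0,0,0,0,0],
    [-1,0.25,0,0,0,0,0],
    [-1,0.25,0,0,0,0,0],
    [-1,0.25,0,0,0,0,0],
    [-1,0.25,0,0,0,0,0],
    [-1,0.25,0,0,0,0,0],
    [-1,0.25,0,0,0,0,0],
    [-1,0.25,0,0,0,0,0],
    [-1,0.25,0,0,0,0,0],
    [-1,0.25,0,0,0,0,0],
    [-1,0.25,0,0,0,0,0],
    [-1,0.25,0,0,0,0,0],
    [-1,0.25,0,0,0,0,0],
    [-1,0.25,0,0,0,0,0],
    [-1,0.1,0,0,0,0,0],
    [-1,0,0,0,0,0,0],
    [-1,0,0,0,0,0,0],
  ],
)

```text
t: 14.25
ee_pos: [576.5, 177.2, 72.6]
orientation: [2.419, 2.003, 0.004]
ft_force: [5.1, 0.6, -1.4]
width: 23.8
grasp_force: 30.0
```

Call:
step_arm(
  plan=[
    [-1,0.06,0,0,0,0,0],
    [-1,0.04,0,0,0,0,0],
    [-1,0.04,0,0,0,0,0],
    [-1,0,0,0,0,0,0],
    [-1,0,0,0,0,0,0],
  ],
)

```text
t: 14.88
ee_pos: [577.7, 183.8, 72.6]
orientation: [2.419, 2.003, 0.004]
ft_force: [6.2, -0.5, -1.6]
width: 24.0
grasp_force: 30.0
```

Call:
step_arm(
  plan=[
    [-1,0.04,0,0,0,0,0],
    [-1,0.04,0,0,0,0,0],
    [-1,0,0,0,0,0,0],
    [-1,0,0,0,0,0,0],
  ],
)

```text
t: 15.38
ee_pos: [577.9, 184.9, 72.5]
orientation: [2.417, 2.002, -0.002]
ft_force: [4.2, -14.1, 3.0]
width: 24.0
grasp_force: 30.0
```

The force rose to 14 N and the travel ended, so the bar is at the stop. I release and back off.

Call:
step_arm(
  plan=[
    [0.3,0,0,0,0,0,0],
    [0.3,0,0,0,0,0,0],
    [0.3,0,0,0,0,0,0],
    [0.3,0,0,0,0,0,0],
    [0.3,0,0,-0.3,0,0,0],
    [0.3,0,0,-0.8,0,0,0],
    [0.3,0,0,-0.8,0,0,0],
    [0.3,0,0,-0.8,0,0,0],
    [0.3,0,0,-0.5,0,0,0],
    [0.3,-0.7,0,0,0,0,0],
    [0.3,-0.7,0,0,0,0,0],
    [0.3,-0.7,0,0,0,0,0],
    [0.3,0,0,0,0,0,0],
    [0.3,0,0,0,0,0,0],
  ],
)

```text
t: 17.12
ee_pos: [557.8, 84.9, 233.0]
orientation: [2.42, 2.003, 0.002]
ft_force: [-0.5, 0.4, -0.1]
width: 56.9
grasp_force: 0.0
```

```bash
python3 - <<'E'
from h import *
o,R=go([541,-4.7,160])
im,W,hsv=wrist(o,R,"w3")
m=((hsv[...,0]<4)|(hsv[...,0]>175))&(hsv[...,1]>150)&(W[...,2]>92)&(W[...,2]<102)
Q=W[m];r=cv2.minAreaRect(Q[:,:2].astype(np.float32));print("knob",r, "box y", (np.array(r[0])-[558.5,83.3])@[.185,.983])
m=(hsv[...,0]>85)&(hsv[...,0]<96)&(hsv[...,1]>150)&(W[...,2]>20)&(W[...,2]<70)
Q=W[m]; print("teal",len(Q),np.median(Q,0) if len(Q) else 0)
E
```

```text
t 17.125 ee [557.8  84.9 233. ] tooly ang -10.78 zaxis [ 0.001  0.    -1.   ] F [-0.5  0.4 -0.1] w 56.882162617891666 g 0.0
shift full-scale units [-1.823  0.004  1.458]
knob ((577.8165283203125, 182.332763671875), (20.161161422729492, 21.629026412963867), 79.34489440917969) box y 100.92276442871093
teal 844 [558.73634803  86.23698694  48.36586078]
```

View pics/w3.png

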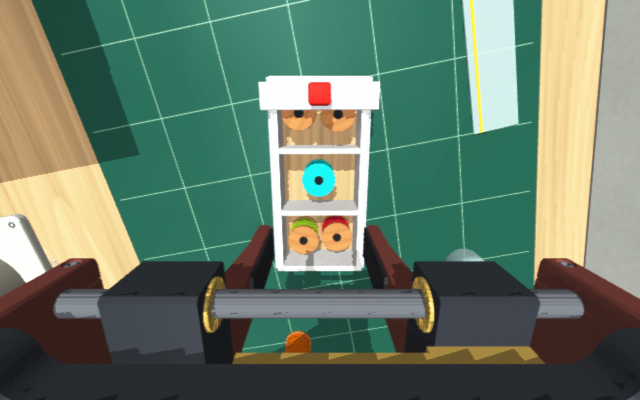

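The wrist view shows the bar with its knob at (319,93), hard against the far end of the box. The teal spool stands upright at (319,180) in the middle well, and the gripper is clear.

```bash
python3 -c "
from workcell import ctrl
print(ctrl.close_job())"
```

```text
the job is handed in; nothing more can be done
None
```

The short teal spool stands upright in the middle well, its top about 8 mm below the rim; the bar slid to the far stop without catching and was left there, and the job was handed in at about 17 s with the arm clear.

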